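Tamp the warming nuggets level in a dry-bath tray

ROBOT

A 6-joint arm with a two-finger parallel gripper is mounted at the origin on the work surface. World frame = base frame: x ahead of the robot, y to its left, z up, the work surface at z = 0. Lengths are in m, angles in rad, forces in N, time in s.
With the tool pointing down it reaches from about 0.35 to 0.775 m from the base axis. Payload 5.5 kg.
Tool frame: the origin (TCP) lies at the very end of the fingers, on their centre line; the grasp point (between the pads) lies 19 mm behind it (grip_point_offset is the distance from the TCP to the grasp point, in m); z points along the fingers, y is the direction in which the jaws open and shut (so a half turn about z gives the same grasp; the last joint's range is limited). The gripper opens to 85 mm and grips with 20 to 120 N. Pads are 22 mm wide; open, the fingers measure 114 mm over their backs; the gripper's body (76 mm by 85 mm) begins 54 mm behind the grasp point. The pads swing forward as they close: fully open they stand 13 mm farther back than shut.
Start: joints at [1.073, 0.313, 0.046, 1.304, 0, 1.431], TCP at [0.201, 0.539, 0.231] pointing down, gripper open.
Joint ranges: [-2.76, 2.76], [-0.86, 1.69], [-1.03, 1.26], [-2.2, 2.34], [-1.47, 1.5], [-3.14, 3.14]. Speed limits (rad/s): [2.57, 2.57, 3.14, 3.14, 3.14, 3.14].

INTERFACE

Orientations are given as a unit quaternion [w, x, y, z].
In Python, from workcell import * gives the robot as it stands.
- The arm moves only by the shell command python3 -m crank 'ROWS' [OPENING] [FORCE]. ROWS is a JSON object of lists of equal length, an entry for each row: "travel": the shift along the tool's x, y, z in units of 40 mm (1.0 is 40 mm), a list of three; "turn": the turn about the tool's z in rad. In form: {"travel": [[x, y, z], ...], "turn": [turn, ...]}. A call has 1 to 5 rows; each row is the pose to reach, as a shift and turn from the pose commanded when the call began, along the tool's axes at that moment; what a row does not reach only later rows make up. A row lasts 1/12 s, in which the tool goes at most 41.7 mm and 7.16 degrees, less where a joint would pass 70% of its speed; a pose out of reach is approached as far as the arm can. A call with a gripper value outside its range is refused whole. OPENING is the finger opening in mm, from 0 to 85.4, set as the call begins (- or left out, the last holds). The fingers move at their own pace and stop on an object; FORCE is the grip in N (left out, the last holds). Time passes only in rows, so rows that repeat a pose let the fingers close. It gives the time, the measured TCP pose, the force and the opening at its end, in the units of the state.
- get_state(): the state, without advancing time (a new reading comes with each control period).
- read_camera(name): name is "scene" or "top" or "wrist"; returns a dict with "image" (480x640x3 uint8, red, green, blue), "K" (3x3 intrinsics, pixels), "R" (3x3) and "t" (3): a world point X has camera coordinates R X + t. Camera axes: x right, y down, z forward; pixel columns grow to the right and rows downward; lengths in m; the calibration is good to about 2 mm. The wrist camera is an equidistant fisheye: a pixel r from the principal point sees the ray r / f radians off the axis. A picture is of the moment at which its call begins. There is no depth.
- hand_in(): hands the job in, once; it reports no verdict.
The state is a dict: "clock": time; "joint_pos": joint angles; "qvel": joint speeds; "tau": joint torques, N m; "tcp_pos": TCP position; "orientation": TCP orientation; "wrist_force": force on the tool from outside, world axes, zero at the start; "ft_torque": the same for the moment, N m; "finger_gap": finger opening in m.
Only numpy, scipy, OpenCV 4.12 (cv2) and the standard library are available. Lean on these libraries where they do the work, as an engineer would, in place of code of your own. Each camera call takes 0.05 s, during which the arm holds its last target. There are 200 camera calls.

TASK

In one of the two white dry-bath trays a steel warming nugget sits up on top of the others, so vials would not stand level. Take the hand tamper by its handle and press the nuggets of that tray down with its flat plate until all five lie level in one layer on the tray's floor; do not touch any nugget with the gripper, and leave the other tray's nuggets untouched. Then stand the tamper upright on the bare table on its plate and let go, without disturbing the jar or the blue box.

Things in the scene. Friction and masses are not known exactly. Their poses are not given: they have to be found in the camera images.
- tray: Open white-enamelled square dry-bath tray, fixed to the table, 118 x 118 mm, 65 mm high. Origin: centre of its underside on the table; z up, x and y along its sides. Walls 5 mm thick; floor 12 mm thick, so its floor lies 12 mm and its rim 65 mm above the table; 108 x 108 mm inside, 53 mm deep. It holds five nuggets, one of them raised.
- spare_tray: The same kind of tray (118 x 118 x 65 mm, origin at the centre of its underside), also fixed; it holds three nuggets that already lie level.
- tamper: Hand tamper standing on its plate: square aluminium plate 80 x 80 x 12 mm, a 22 mm round steel stem 90 mm high in its middle and on it a black bar handle 85 mm long (its x), 26 mm wide (its y) and 32 mm high, between 100 and 132 mm above the plate's underside. 0.36 to 0.59 kg. Origin: centre of the plate's underside; z up the stem. It is picked up by the handle from above, across the 26 mm.
- tamper_grip (a point): Middle of the tamper's bar handle, 116 mm above the underside of its plate; axes as the tamper's.
- jar: Bystander: brown jar with a white cap, 68 mm across, 130 mm high. Origin: centre of its underside.
- tip_box: Bystander: closed blue box, 120 x 85 x 60 mm. Origin: centre of its underside.
- nugget0: Loose plain steel nugget in the tray: smooth eight-sided double pyramid with flat ends, 40 mm across the waist, 24 mm across the ends, 26 mm high, 175 g. Origin: its centre; z along its axis. Flat on the tray floor, its centre is 25 mm and its top 38 mm above the table. It starts on the floor, one of four grouped round the middle.
- nugget1: Loose plain steel nugget in the tray: smooth eight-sided double pyramid with flat ends, 40 mm across the waist, 24 mm across the ends, 26 mm high, 175 g. Origin: its centre; z along its axis. Flat on the tray floor, its centre is 25 mm and its top 38 mm above the table. It starts on the floor, one of four grouped round the middle.
- nugget2: Loose plain steel nugget in the tray: smooth eight-sided double pyramid with flat ends, 40 mm across the waist, 24 mm across the ends, 26 mm high, 175 g. Origin: its centre; z along its axis. Flat on the tray floor, its centre is 25 mm and its top 38 mm above the table. It starts on the floor, one of four grouped round the middle.
- nugget3: Loose plain steel nugget in the tray: smooth eight-sided double pyramid with flat ends, 40 mm across the waist, 24 mm across the ends, 26 mm high, 175 g. Origin: its centre; z along its axis. Flat on the tray floor, its centre is 25 mm and its top 38 mm above the table. It starts on the floor, one of four grouped round the middle.
- nugget4: Loose plain steel nugget in the tray: smooth eight-sided double pyramid with flat ends, 40 mm across the waist, 24 mm across the ends, 26 mm high, 175 g. Origin: its centre; z along its axis. Flat on the tray floor, its centre is 25 mm and its top 38 mm above the table. It starts on top of the others in the middle of the tray, top about 54 mm up; pressed with 2 to 12 N it slides down between them.
- nugget5: Loose plain steel nugget in the spare tray: smooth eight-sided double pyramid with flat ends, 40 mm across the waist, 24 mm across the ends, 26 mm high, 175 g. Origin: its centre; z along its axis. Flat on the tray floor, its centre is 25 mm and its top 38 mm above the table. It starts lying flat on the floor.
- nugget6: Loose plain steel nugget in the spare tray: smooth eight-sided double pyramid with flat ends, 40 mm across the waist, 24 mm across the ends, 26 mm high, 175 g. Origin: its centre; z along its axis. Flat on the tray floor, its centre is 25 mm and its top 38 mm above the table. It starts lying flat on the floor.
- nugget7: Loose plain steel nugget in the spare tray: smooth eight-sided double pyramid with flat ends, 40 mm across the waist, 24 mm across the ends, 26 mm high, 175 g. Origin: its centre; z along its axis. Flat on the tray floor, its centre is 25 mm and its top 38 mm above the table. It starts lying flat on the floor.
Mind the look-alikes: they are no part of the job. Leave any green look-alike of the nugget5 alone. What is shaped like the nugget1 but red is not meant.

How it is judged:
By the outcome, as a careful person would: the job done as asked, in the order asked, and still so for the second after the job is handed in, with the robot touching nothing.
It also fails if it takes over 45 s, if anything falls off the work surface, if the arm or the gripper's body presses on something with over 40 N, if the wrist force passes 120 N, or if a joint passes its speed limit or range.

## Working session

There is one attempt and no reset: what is moved stays moved. The work goes in short steps, Python scripts to look and compute and a shell command to move; the robot and the scene stay as the last step left them, time stands still between calls to the robot, and variables do not carry over. Pictures are saved under pics/ and viewed, about 8 in all and at most 12, crops included, and the job is handed in when it is done.

```bash
mkdir -p pics; ls; python3 - <<'E'
from workcell import *
import cv2,numpy as np
ims=[]
for n in("scene","top"):
    c=read_camera(n); cv2.imwrite(f"pics/{n}0.png",c["image"][:,:,::-1]); print(n,c["K"].tolist(),np.round(c["R"],4).tolist(),np.round(c["t"],4).tolist())
    np.savez(f"{n}0.npz",**c)
print(get_state())
E
```

```text
pics
scene [[563.872262790767, 0.0, 310.60650532094115], [0.0, 563.872262790767, 243.58467366655228], [0.0, 0.0, 1.0]] [[0.7115, 0.7026, 0.0096], [0.5395, -0.5375, -0.6481], [-0.4502, 0.4663, -0.7615]] [-0.3872, -0.2297, 1.7706]
top [[605.8420545873129, 0.0, 326.78631701165983], [0.0, 605.8420545873129, 244.31146765847618], [0.0, 0.0, 1.0]] [[-0.0254, -0.9997, -0.0014], [-0.9953, 0.0254, -0.0939], [0.0939, -0.001, -0.9956]] [-0.0177, 0.527, 1.3497]
{'clock': 0.1, 'joint_pos': array([ 1.07340790e+00,  3.13941998e-01,  4.50575105e-02,  1.30358668e+00,
       -2.53482006e-05,  1.43121216e+00]), 'qvel': array([-3.56303116e-04, -3.31624169e-03,  2.32955131e-03, -5.85945036e-04,
        6.58177199e-04,  7.73029360e-06]), 'tau': array([ 1.97893307e-03, -4.81726277e+01,  2.99244153e+01,  1.27064230e-02,
       -7.58307874e-05, -1.52076291e-05]), 'tcp_pos': array([0.20115799, 0.53816632, 0.23047419]), 'orientation': array([-2.50184309e-04,  1.77949260e-01,  9.84039308e-01, -7.99275973e-04]), 'wrist_force': array([ 0.5244327, -1.0677892, -0.4058465]), 'ft_torque': array([-0.04937766,  0.02700136,  0.02612297]), 'finger_gap': 0.08542707842610904}
```

View pics/top0.png

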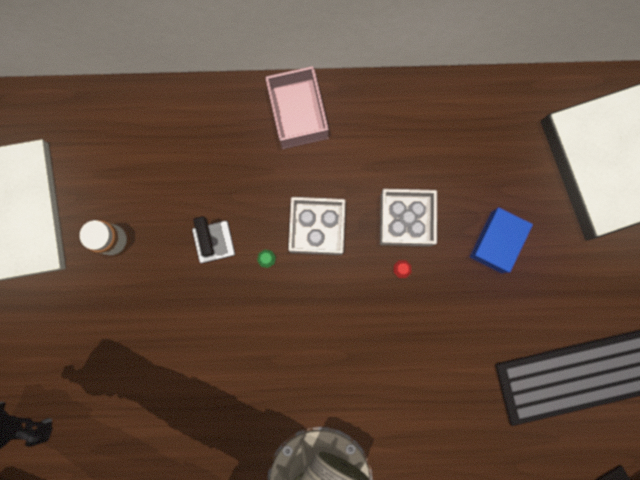

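View pics/scene0.png

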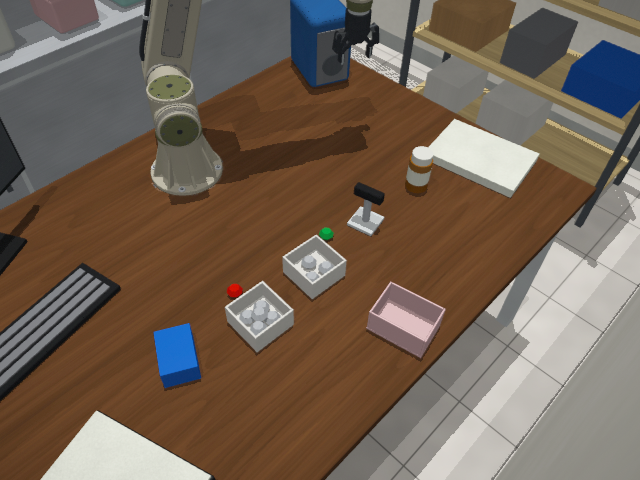

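The top view shows the tray with five nuggets at about (409,217) and the spare tray with three at (317,226). The tamper handle is at (205,237) with its plate at (214,243), the jar is at (98,236) and the blue box at (503,240). The scene view agrees.

```bash
cat > h.py <<'E'
import numpy as np,cv2
def ray(c,px,z):
    d=c["R"].T@np.linalg.solve(c["K"],[px[0],px[1],1.]); o=-c["R"].T@c["t"]
    return (o+d*(z-o[2])/d[2])
def proj(c,X):
    p=c["K"]@(c["R"]@np.array(X)+c["t"]); return p[:2]/p[2]
def rect(c,m,box,z,inv=False):
    x0,y0,x1,y1=box; M=np.zeros(m.shape,np.uint8); M[y0:y1,x0:x1]=m[y0:y1,x0:x1]
    cs,_=cv2.findContours(M,cv2.RETR_EXTERNAL,cv2.CHAIN_APPROX_NONE); k=max(cs,key=cv2.contourArea)
    P=np.array([ray(c,p[0],z)[:2] for p in k],np.float32)
    return cv2.minAreaRect(P*1000)
E
python3 - <<'E'
from h import *
c=dict(np.load("top0.npz")); im=c["image"].astype(int); mx=im.max(2); mn=im.min(2)
white=((mn>100)&(mx-mn<45)).astype(np.uint8); dark=(mx<42).astype(np.uint8)
print("tray",rect(c,white,(370,180,450,255),.065)); print("spare",rect(c,white,(280,188,355,262),.065))
print("plate",rect(c,white,(185,212,242,270),.012)); print("handle",rect(c,dark,(188,210,220,262),.132))
s=dict(np.load("scene0.npz")); im=s["image"].astype(int); d=(im.max(2)<48).astype(np.uint8)
print("handle scene",rect(s,d,(345,175,392,206),.132))
for n,b,cc in(("top",(180,200,250,275),c),("scene",(335,170,400,245),s)):
    x0,y0,x1,y1=b; A=cv2.resize(cc["image"][y0:y1,x0:x1,::-1],None,fx=6,fy=6,interpolation=cv2.INTER_CUBIC); cv2.imwrite(f"pics/c_{n}.png",A)
a=cv2.imread("pics/c_top.png");b=cv2.imread("pics/c_scene.png");h=450
cv2.imwrite("pics/crops.png",np.hstack([cv2.resize(x,(380,430)) for x in(a,b)]))
E
```

```text
tray ((580.5844116210938, -214.41073608398438), (123.9008560180664, 123.56610870361328), 87.11201477050781)
spare ((566.5003662109375, -9.305458068847656), (122.31050872802734, 123.4146728515625), 86.01077270507812)
plate ((540.7041015625, 229.3143310546875), (82.6716079711914, 83.70606994628906), 12.258395195007324)
handle ((546.5537719726562, 218.2366943359375), (65.19483184814453, 5.0693359375), 13.482253074645996)
handle scene ((547.9537963867188, 216.4248504638672), (91.10472869873047, 47.926544189453125), 11.990480422973633)
```

View pics/crops.png

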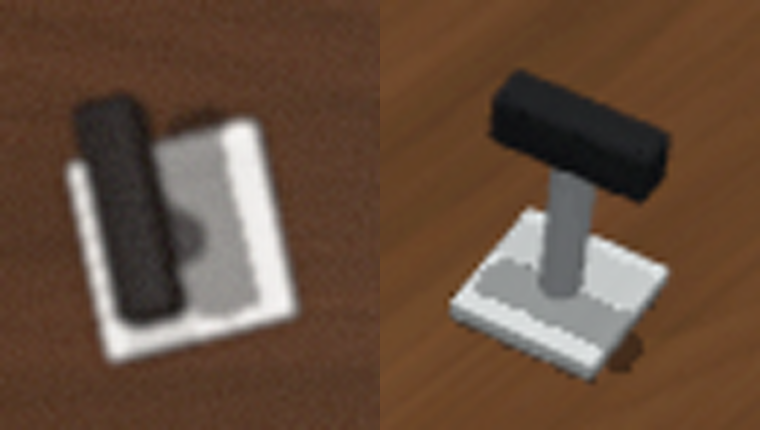

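The tamper's plate centre is near (0.5415, 0.230), yaw about 12.2°. The tray, corrected for the visible walls, is near (0.583, -0.217) at yaw -2.7°. I'll start the approach and add a helper for the distance left to go.

```bash
cat > go.py <<'E'
# usage: go.py x y z jawyaw_deg : remaining shift in tool units and turn (rad)
import sys,numpy as np
from workcell import *
from scipy.spatial.transform import Rotation as Ro
def rem(x,y,z,yaw):
    s=get_state(); q=s["orientation"]; R=Ro.from_quat([*q[1:],q[0]]).as_matrix()
    d=R.T@(np.array([x,y,z])-s["tcp_pos"])/.04
    a=np.arctan2(R[1,1],R[0,1]); t=-(np.radians(yaw)-a)
    t=(t+np.pi/2)%np.pi-np.pi/2
    print("tcp",s["tcp_pos"].round(4),"jaw",np.degrees(a).round(2),"tilt",R[:,2].round(4),"F",s["wrist_force"].round(1),"gap",round(s["finger_gap"],4),"t",s["clock"]); print("units",d.round(3),"turn",t.round(3))
if __name__=="__main__": rem(*map(float,sys.argv[1:5]))
E
python3 -c "
from h import *
c=dict(np.load('top0.npz')); print(ray(c,(203.9,236.6),.132), ray(c,(98,236),.13))
s=dict(np.load('scene0.npz'))
print('handle top centre expected in scene', proj(s,(.5415,.230,.116)),'tray centre rim',proj(s,(.5835,-.2175,.065)))"
python3 -m crank '{"travel":[[-0.6,-0.25,0],[-1.4,-0.57,0],[-2.3,-0.92,0],[-3.2,-1.27,0],[-4.1,-1.62,0]],"turn":[-0.11,-0.22,-0.34,-0.46,-0.57]}'
python3 go.py .5415 .230 .22 102.2
```

```text
[0.53908654 0.22580623 0.132     ] [0.54626012 0.44838184 0.13      ]
handle top centre expected in scene [369.27757589 193.84200792] tray centre rim [258.99916883 310.0189309 ]
clock: 0.52
tcp_pos: [0.3304, 0.4216, 0.2309]
orientation: [-0.0, -0.105, 0.995, -0.0]
wrist_force: [0.6, 0.0, -0.1]
finger_gap: 0.0856
tcp [0.3304 0.4216 0.2309] jaw 102.02 tilt [-6.e-04 -4.e-04 -1.e+00] F [ 0.6  0.  -0.1] gap 0.0856 t 0.5167
units [-4.164 -5.784  0.271] turn -0.003
```

```bash
python3 -m crank '{"travel":[[-0.55,-0.76,0],[-1.1,-1.52,0],[-1.65,-2.28,0],[-2.2,-3.05,0],[-2.75,-3.8,0]],"turn":[0,0,0,0,0]}' 
python3 -m crank '{"travel":[[-0.5,-0.7,0],[-0.95,-1.35,0],[-1.25,-1.75,0],[-1.4,-1.95,0],[-1.4,-1.95,0]],"turn":[0,0,0,0,0]}' >/dev/null
python3 go.py .541 .229 .097 102.2
python3 - <<'E'
from workcell import *
import cv2
c=read_camera("wrist"); cv2.imwrite("pics/w1.png",c["image"][:,:,::-1])
E
```

```text
clock: 0.93
tcp_pos: [0.4692, 0.2944, 0.231]
orientation: [-0.0, -0.101, 0.995, -0.0]
wrist_force: [1.1, 0.7, -0.0]
finger_gap: 0.0857
tcp [0.5401 0.2295 0.2305] jaw 101.47 tilt [-8.e-04 -3.e-04 -1.e+00] F [-0.3  0.1  0.4] gap 0.0855 t 1.35
units [-0.023 -0.016  3.337] turn -0.013
```

View pics/w1.png

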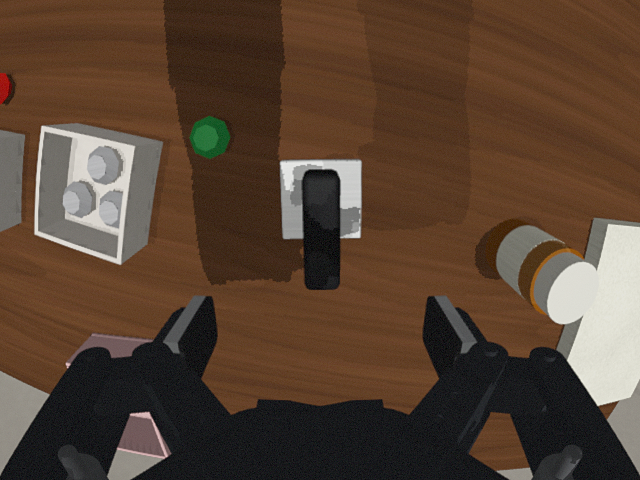

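The wrist view shows the handle (columns 303–340) centred between the fingertips (212 and 430) and lined up with them. Next I'll descend, grip and lift a little.

```bash
python3 -m crank '{"travel":[[0,0,0.7],[0,0,1.4],[0,0,2.1],[0,0,2.7],[0,0,3.0]],"turn":[-0.01,-0.01,-0.01,-0.01,-0.01]}' | head -2
python3 -m crank '{"travel":[[0,0,0.2],[0,0,0.33],[0,0,0.33],[0,0,0.33],[0,0,0.33]],"turn":[0,0,0,0,0]}' 10 100
python3 -m crank '{"travel":[[0,0,0],[0,0,0],[0,0,0],[0,0,0],[0,0,0]],"turn":[0,0,0,0,0]}' 
python3 -m crank '{"travel":[[0,0,0],[0,0,0],[0,0,0],[0,0,0],[0,0,0]],"turn":[0,0,0,0,0]}'
```

```text
clock: 1.82
tcp_pos: [0.5353, 0.2321, 0.1081]
clock: 2.23
tcp_pos: [0.5396, 0.2314, 0.0994]
orientation: [0.001, -0.107, 0.994, 0.0]
wrist_force: [-2.0, 1.9, 9.6]
finger_gap: 0.0255
clock: 2.65
tcp_pos: [0.5399, 0.231, 0.0996]
orientation: [0.001, -0.106, 0.994, 0.0]
wrist_force: [-0.4, -2.3, 7.0]
finger_gap: 0.0248
clock: 3.07
tcp_pos: [0.5399, 0.2309, 0.0996]
orientation: [0.001, -0.106, 0.994, 0.0]
wrist_force: [-0.2, -2.5, 6.0]
finger_gap: 0.0245
```

```bash
python3 -m crank '{"travel":[[0,0,-0.3],[0,0,-0.8],[0,0,-1.4],[0,0,-2.1],[0,0,-2.8]],"turn":[0,0,0,0,0]}' | head -2
python3 -m crank '{"travel":[[0,0,-0.3],[0,0,-0.4],[0,0,-0.4],[0,0,-0.4],[0,0,-0.4]],"turn":[0,0,0,0,0]}' 
python3 go.py .5835 -.2175 .20 87.3
```

```text
clock: 3.48
tcp_pos: [0.5376, 0.2308, 0.2095]
clock: 3.9
tcp_pos: [0.5378, 0.2307, 0.2239]
orientation: [-0.002, -0.106, 0.994, -0.0]
wrist_force: [-0.7, 0.5, -5.1]
finger_gap: 0.0249
tcp [0.5378 0.2307 0.2239] jaw 102.2 tilt [-3.8e-03 -8.0e-04 -1.0e+00] F [-0.7  0.5 -5.1] gap 0.0249 t 3.9
units [  1.249 -11.193   0.602] turn 0.26
```

```bash
python3 -m crank '{"travel":[[0.04,-0.3,0],[0.1,-0.9,0],[0.2,-1.65,0],[0.3,-2.45,0],[0.4,-3.25,0]],"turn":[0,0,0,0,0]}' | head -2
python3 -m crank '{"travel":[[0.1,-0.8,0],[0.2,-1.6,0],[0.3,-2.4,0],[0.4,-3.2,0],[0.5,-4.0,0]],"turn":[0,0,0,0,0]}' | head -2
python3 -m crank '{"travel":[[0.1,-0.8,0],[0.18,-1.6,0],[0.25,-2.3,0],[0.3,-2.8,0],[0.34,-3.1,0]],"turn":[0.05,0.1,0.16,0.21,0.26]}' | head -2
python3 -m crank '{"travel":[[0,-0.4,0],[0,-0.7,0],[0,-0.8,0],[0,-0.8,0],[0,-0.8,0]],"turn":[0,0,0,0,0]}' | head -2
python3 go.py .5835 -.2175 .20 87.3
python3 - <<'E'
from workcell import *
import cv2
from h import *
for n in ("scene","top"):
    c=read_camera(n); np.savez(f"{n}1.npz",**c)
    b=(200,190,360,370) if n=="scene" else (340,150,480,290)
    x0,y0,x1,y1=b; cv2.imwrite(f"pics/{n}1.png",cv2.resize(c["image"][y0:y1,x0:x1,::-1],(390,420),interpolation=cv2.INTER_CUBIC))
cv2.imwrite("pics/v1.png",np.hstack([cv2.imread(f"pics/{n}1.png") for n in("scene","top")]))
E
```

```text
clock: 4.32
tcp_pos: [0.5499, 0.099, 0.2247]
clock: 4.73
tcp_pos: [0.564, -0.062, 0.2249]
clock: 5.15
tcp_pos: [0.5772, -0.1874, 0.2244]
clock: 5.57
tcp_pos: [0.5762, -0.2157, 0.2259]
tcp [ 0.5762 -0.2157  0.2259] jaw 87.35 tilt [-4.e-04  9.e-04 -1.e+00] F [ 0.5  0.6 -5. ] gap 0.0246 t 5.5667
units [-0.184 -0.038  0.647] turn 0.001
```

View pics/v1.png

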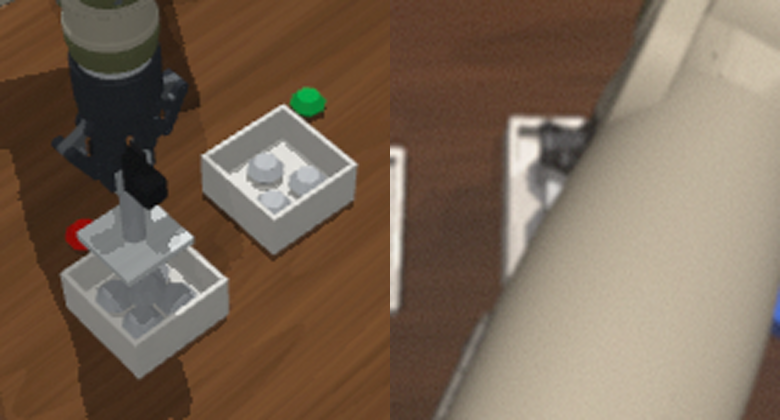

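The plate hangs level over the tray in the scene crop. Its centre is at about (136,239) in the crop, and the rim corners are at (62,275) and (228,280). I'll check the alignment by casting rays.

```bash
python3 - <<'E'
from h import *
c=dict(np.load("scene1.npz")); f=lambda u,v:(200+u*160/390,190+v*180/420)
print("plate",ray(c,f(136,239),.138)); l,r=ray(c,f(62,275),.065),ray(c,f(228,280),.065)
print("tray",(l+r)/2,np.linalg.norm(l-r))
# tray from initial scene: white mask rim
s=dict(np.load("scene0.npz"));im=s["image"].astype(int); m=((im.min(2)>120)).astype(np.uint8)
M=np.zeros_like(m);M[275:355,220:300]=m[275:355,220:300]
k=max(cv2.findContours(M,0,1)[0],key=cv2.contourArea)[:,0]
L,T,R=k[k[:,0].argmin()],k[k[:,1].argmin()],k[k[:,0].argmax()]
L,T,R=[ray(s,p,.065) for p in(L,T,R)]; print(L,T,R,(L+R)/2,np.linalg.norm(L-R))
E
```

```text
plate [ 0.58152588 -0.21975997  0.138     ]
tray [ 0.58194867 -0.21461233  0.065     ] 0.16441827044524612
[ 0.51679195 -0.26781906  0.065     ] [ 0.52241338 -0.15583232  0.065     ] [ 0.63923252 -0.15760642  0.065     ] [ 0.57801223 -0.21271274  0.065     ] 0.16473772497166994
```

```bash
python3 -m crank '{"travel":[[-0.06,0.05,0.1],[-0.06,0.05,0.4],[-0.06,0.05,0.8],[-0.06,0.05,1.2],[-0.06,0.05,1.5]],"turn":[0,0,0,0,0]}' | head -2
python3 -m crank '{"travel":[[0,0,0.1],[0,0,0.15],[0,0,0.2],[0,0,0.25],[0,0,0.25]],"turn":[0,0,0,0,0]}'
python3 -m crank '{"travel":[[0,0,0.02],[0,0,0.04],[0,0,0.06],[0,0,0.08],[0,0,0.1]],"turn":[0,0,0,0,0]}'
```

```text
clock: 6.08
tcp_pos: [0.5788, -0.2129, 0.1647]
clock: 6.5
tcp_pos: [0.5794, -0.2142, 0.1566]
orientation: [0.0, 0.023, 1.0, -0.0]
wrist_force: [-0.4, -0.1, -5.4]
finger_gap: 0.0248
clock: 6.92
tcp_pos: [0.5793, -0.2144, 0.1527]
orientation: [0.001, 0.023, 1.0, -0.0]
wrist_force: [-0.4, 0.5, -0.8]
finger_gap: 0.0246
```

Contact came at an underside height of about 53 mm, as expected. I'll keep pressing slowly.

```bash
for i in 1 2; do :; done
python3 -m crank '{"travel":[[0,0,0.02],[0,0,0.04],[0,0,0.06],[0,0,0.08],[0,0,0.1]],"turn":[0,0,0,0,0]}' | sed -n '2p;4p'
python3 -m crank '{"travel":[[0,0,0.02],[0,0,0.04],[0,0,0.06],[0,0,0.08],[0,0,0.1]],"turn":[0,0,0,0,0]}' | sed -n '2p;4p'
python3 -m crank '{"travel":[[0,0,0.02],[0,0,0.04],[0,0,0.06],[0,0,0.08],[0,0,0.1]],"turn":[0,0,0,0,0]}'| sed -n '2p;4p'
```

```text
tcp_pos: [0.5794, -0.2144, 0.1485]
wrist_force: [-0.4, -0.9, 0.4]
tcp_pos: [0.579, -0.2142, 0.144]
wrist_force: [0.0, -0.4, 0.7]
tcp_pos: [0.5789, -0.2142, 0.14]
wrist_force: [-0.0, -0.1, 1.2]
```

```bash

python3 -m crank '{"travel":[[0,0,0.02],[0,0,0.04],[0,0,0.06],[0,0,0.06],[0,0,0.06]],"turn":[0,0,0,0,0]}' | sed -n '2p;4p'
python3 -m crank '{"travel":[[0,0,0.02],[0,0,0.04],[0,0,0.04],[0,0,0.04],[0,0,0.04]],"turn":[0,0,0,0,0]}' | sed -n '2p;4p'
```

```text
tcp_pos: [0.5789, -0.2142, 0.1376]
wrist_force: [-0.1, -0.8, 0.6]
tcp_pos: [0.579, -0.2143, 0.1375]
wrist_force: [-2.9, -0.3, 8.5]
```

The plate stopped at 38 mm with the force rising, so it is resting on the layer. I'll lift and carry the tamper back, looking at the tray on the way.

```bash

python3 -m crank '{"travel":[[0,0,-0.1],[0,0,-0.3],[0,0,-0.7],[0,0,-1.2],[0,0,-1.8]],"turn":[0,0,0,0,0]}' | sed -n '2p;4p'
python3 -m crank '{"travel":[[0,0,-0.4],[0,0,-0.6],[0,0,-0.65],[0,0,-0.65],[0,0,-0.65]],"turn":[0,0,0,0,0]}' | sed -n '2p;4p'
python3 -m crank '{"travel":[[0,0.3,0],[0,0.9,0],[0,1.65,0],[0,2.4,0],[0,3.2,0]],"turn":[0,0,0,0,0]}' | sed -n '2p;4p'
python3 -m crank '{"travel":[[0,0.8,0],[0,1.6,0],[0,2.4,0],[0,3.2,0],[0,4,0]],"turn":[0,0,0,0,0]}' | sed -n '2p;4p'
python3 -m crank '{"travel":[[0.1,0.8,0],[0.2,1.6,0],[0.3,2.4,0],[0.4,3.1,0],[0.5,3.4,0]],"turn":[-0.05,-0.1,-0.16,-0.21,-0.26]}' | sed -n '2p;4p'
python3 go.py .5385 .230 .11 102.2
python3 - <<'E'
from workcell import *
import cv2
from h import *
for n in ("scene","top"):
    c=read_camera(n); np.savez(f"{n}2.npz",**c)
    b=(210,220,390,350) if n=="scene" else (280,170,460,300)
    x0,y0,x1,y1=b; cv2.imwrite(f"pics/{n}2.png",cv2.resize(c["image"][y0:y1,x0:x1,::-1],(400,290),interpolation=cv2.INTER_CUBIC))
cv2.imwrite("pics/v2.png",np.hstack([cv2.imread(f"pics/{n}2.png") for n in("scene","top")]))
E
```

```text
tcp_pos: [0.5776, -0.2134, 0.2065]
wrist_force: [0.5, -0.6, -5.4]
tcp_pos: [0.5783, -0.2138, 0.2325]
wrist_force: [-0.7, -0.7, -6.1]
tcp_pos: [0.584, -0.0847, 0.2326]
wrist_force: [0.7, -0.5, -5.8]
tcp_pos: [0.5913, 0.0757, 0.2328]
wrist_force: [1.3, -0.9, -6.4]
tcp_pos: [0.5772, 0.2146, 0.2325]
wrist_force: [0.3, -0.2, -4.8]
tcp [0.5772 0.2146 0.2325] jaw 102.56 tilt [-0.0026  0.0017 -1.    ] F [ 0.3 -0.2 -4.8] gap 0.025 t 11.0833
units [0.854 0.579 3.066] turn 0.006
```

View pics/v2.png

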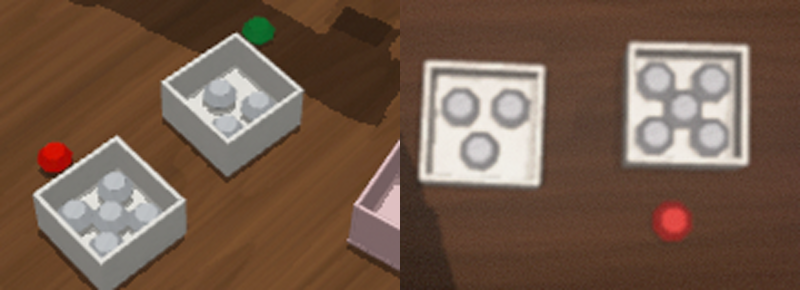

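All five nuggets now lie in one layer, the middle one between the other four, and the three in the spare tray look unchanged. Now I'll set the tamper down.

```bash

python3 -m crank '{"travel":[[0.3,0.2,0.2],[0.6,0.4,0.6],[0.85,0.58,1.1],[0.85,0.58,1.7],[0.85,0.58,2.3]],"turn":[0,0,0,0,0]}' | sed -n '2p;4p'
python3 -m crank '{"travel":[[0,0,0.4],[0,0,0.6],[0,0,0.75],[0,0,0.8],[0,0,0.8]],"turn":[0,0,0,0,0]}' | sed -n '2p;4p'
python3 -m crank '{"travel":[[0,0,0.03],[0,0,0.06],[0,0,0.09],[0,0,0.12],[0,0,0.12]],"turn":[0,0,0,0,0]}' | sed -n '2p;4p'
python3 go.py .5385 .230 .0996 102.2
```

```text
tcp_pos: [0.5395, 0.2256, 0.141]
wrist_force: [0.2, -0.2, -5.1]
tcp_pos: [0.541, 0.2256, 0.1102]
wrist_force: [0.5, -0.7, -5.0]
tcp_pos: [0.5408, 0.2258, 0.1054]
wrist_force: [0.0, 0.4, -5.4]
tcp [0.5408 0.2258 0.1054] jaw 102.21 tilt [ 2.e-04  1.e-04 -1.e+00] F [ 0.   0.4 -5.4] gap 0.0249 t 12.4333
units [0.033 0.115 0.145] turn 0.0
```

```bash

python3 -m crank '{"travel":[[0,0,0.03],[0,0,0.06],[0,0,0.09],[0,0,0.12],[0,0,0.12]],"turn":[0,0,0,0,0]}' | sed -n '2p;4p'
python3 -m crank '{"travel":[[0,0,0.01],[0,0,0.02],[0,0,0.03],[0,0,0.03],[0,0,0.03]],"turn":[0,0,0,0,0]}' | sed -n '2p;4p'
```

```text
tcp_pos: [0.5405, 0.2257, 0.1001]
wrist_force: [-0.1, 0.4, -5.3]
tcp_pos: [0.5408, 0.2258, 0.0997]
wrist_force: [-1.0, -0.2, -2.5]
```

The plate is on the table. I'll release, rise clear and check.

```bash

python3 -m crank '{"travel":[[0,0,0.01],[0,0,0.02],[0,0,0.02],[0,0,0.02],[0,0,0.02]],"turn":[0,0,0,0,0]}' | sed -n '2p;4p'
python3 -m crank '{"travel":[[0,0,0],[0,0,0],[0,0,0],[0,0,0],[0,0,0]],"turn":[0,0,0,0,0]}' 80 | sed -n '2p;4,5p'
python3 -m crank '{"travel":[[0,0,0],[0,0,0],[0,0,0],[0,0,0],[0,0,0]],"turn":[0,0,0,0,0]}' | sed -n '2p;4,5p'
python3 -m crank '{"travel":[[0,0,-0.2],[0,0,-0.6],[0,0,-1.2],[0,0,-1.9],[0,0,-2.6]],"turn":[0,0,0,0,0]}' | sed -n '2p;4,5p'
python3 -m crank '{"travel":[[0,0,-0.5],[0,0,-0.8],[0,0,-1],[0,0,-1],[0,0,-1]],"turn":[0,0,0,0,0]}' | sed -n '1,2p;4,5p'
python3 - <<'E'
from workcell import *
import cv2
c=read_camera("scene"); cv2.imwrite("pics/end.png",c["image"][:,:,::-1])
E
```

```text
tcp_pos: [0.5409, 0.2257, 0.0996]
wrist_force: [-3.3, -1.5, 4.2]
tcp_pos: [0.541, 0.2259, 0.0985]
wrist_force: [0.0, 0.5, 0.6]
finger_gap: 0.0803
tcp_pos: [0.5407, 0.2258, 0.0985]
wrist_force: [-1.0, -0.7, -0.1]
finger_gap: 0.0798
tcp_pos: [0.5403, 0.2256, 0.2039]
wrist_force: [0.2, 0.0, 1.0]
finger_gap: 0.0798
clock: 15.35
tcp_pos: [0.5408, 0.2257, 0.2425]
wrist_force: [-0.1, 0.4, 0.2]
finger_gap: 0.0798
```

View pics/end.png

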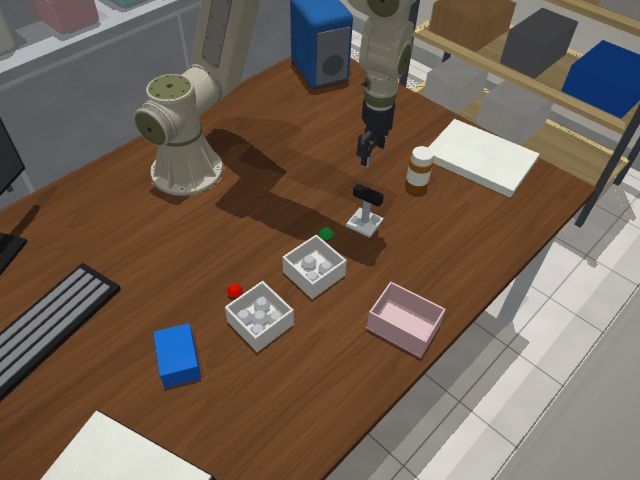

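The tamper stands upright at about (366,208) with the gripper clear above it. The nuggets are level, and the jar (420,170), box (177,355), and red and green look-alikes have not moved.

```bash
python3 -c "
from workcell import *
print(hand_in())"
```

```text
the job is handed in; nothing more can be done
None
```

The job is done and handed in at about 15.4 s on the robot's clock.

- **Pressing:** I gripped the tamper by its handle and pressed the five-nugget tray. The plate met the raised nugget with its underside about 53 mm up and stopped at about 38 mm. That is the height of a level layer; the press reached about 13 N.
- **Nuggets:** Both the top and scene views afterwards show all five in one layer. The three in the spare tray look unchanged.
- **Tamper:** It stands upright on its plate on the bare table, a few millimetres from where it started. The gripper is open and well clear above it, with the wrist force near zero.
- **Bystanders:** The jar, the blue box and the red and green look-alikes show no movement in the last picture.
- **Disagreement:** The camera and arm estimates of the plate and tray centres differed by 2–5 mm. That was well inside the plate's 14 mm of clearance in the tray.

No checks failed.

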